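# Feel for the hidden release notch of the exposure box and pop its lid

### The arm

A 6-joint arm with a two-finger parallel gripper is mounted at the origin on the work surface. World frame = base frame: x ahead of the robot, y to its left, z up, the work surface at z = 0. Lengths are in m, angles in degrees, forces in N, time in s.
With the tool pointing down it reaches from about 0.375 to 0.9 m from the base axis. Payload 3.1 kg.
Tool frame: the origin (TCP) lies between the finger pads; the fingertips stand 11 mm ahead of it and the grasp point (between the pads) lies 8 mm behind it; x points along the fingers, y is the direction in which the jaws open and shut, and the axes are right-handed (so a half turn about x gives the same grasp; the last joint's range is limited). The gripper opens to 87 mm and grips with 3 to 60 N. Pads are 19 mm wide; open, the fingers measure 117 mm over their backs; the gripper's body (75 mm by 190 mm) begins 51 mm behind the grasp point.
Start: joints at [-87.519, 30.224, 82.088, -0, 67.689, -10.227], TCP at [0.138, -0.61, 0.234] pointing down, gripper open.
Joint ranges: [-176.69, 176.69], [-43.24, 126.21], [12.49, 139.97], [-82, 262], [0, 151.66], [-163.58, 163.58]. Speed limits (degrees/s): [159.86, 159.86, 180, 180, 180, 180].

### API

Orientations are given as a 3x3 rotation matrix whose columns are the frame's x, y, z axes.
In Python, from rig import bot gives the robot as it stands.
- The arm moves only by the shell command python3 -m inch 'ROWS' [OPENING]. ROWS is a JSON object of lists of equal length, an entry for each row: "dp": the shift along the tool's x, y, z in mm, a list of three; "yaw": the turn about the tool's x in degrees. In form: {"dp": [[tx, ty, tz], ...], "yaw": [yaw, ...]}. A call has 1 to 20 rows; each row shifts and turns the commanded pose from where the row before left it, along the tool's axes as they then stand; what a row does not reach is not made up. A row lasts 1/12 s, in which the tool goes at most 41.7 mm and 7.16 degrees, less where a joint would pass 70% of its speed; a pose out of reach is approached as far as the arm can. A call is refused whole if a number of a shift passes 41.7 or a number of a turn 7.16, either way. A call with a gripper value outside its range is refused whole. OPENING is the finger opening in mm, from 0 to 87, set as the call begins (- or left out, the last holds). The fingers move at their own pace and stop on an object; the grip force is fixed at half the most. Time passes only in rows, so rows that do not move let the fingers close. It gives the time, the measured TCP pose, the force and the opening at its end, in the units of the state.
- bot.read_state(): the state, without advancing time (a new reading comes with each control period).
- bot.capture(name): name is "scene" or "top"; returns a dict with "color" (420x560x3 uint8, red, green, blue), "intrinsics" (3x3 intrinsics, pixels), "pose" (4x4, takes a point from camera to world coordinates). Camera axes: x right, y down, z forward; pixel columns grow to the right and rows downward; lengths in m; the calibration is good to about 2 mm. A picture is of the moment at which its call begins. There is no depth.
- bot.hand_in(): hands the job in, once; it reports no verdict.
The state is a dict: "time_s": time; "joint_positions": joint angles; "qvel": joint speeds; "tau": joint torques, N m; "position": TCP position; "tcp_rot": TCP orientation; "force": force on the tool from outside, world axes, zero at the start; "moment": the same for the moment, N m; "opening": opening from 0.0 (shut) to 1.0 (fully open).
Only numpy, scipy, OpenCV 4.12 (cv2) and the standard library are available. Lean on these libraries where they do the work, as an engineer would, in place of code of your own. Each camera call takes 0.05 s, during which the arm holds its last target.

### The job

Pop the lid of the print exposure box: rest a closed fingertip on the left corner (as the robot sees it) of the box's front metal edge, slide it along the edge until it drops into the hidden notch, and there press the release plate right down so that the lid pops ajar and stays so. Do not push or pry the lid itself, leave the things standing around where they are, and take the hand away at the end.

Things in the scene. Friction and masses are not known exactly. Their poses are not given: they have to be found in the camera images.
- case: Exposure box, fixed to the bench: grey-painted, 280 mm deep (x), 370 mm wide (y), clear lid on top. Origin: centre of its underside, on the bench; x points from the front edge to the back (away from the robot), y to the left along the front edge, z up. The front edge is a metal rail, x from -140 to -96 mm, top 60 mm above the bench. The wall behind it is 54 mm high.
- edge (a point): Middle (y = 0) of the front rail's flat top, 44 mm broad, seams within 0.5 mm; axes as the box. Somewhere in the rail, its middle between y = -55 and +55 mm, new every time, is the notch: 38 mm wide along y, cut across the rail's whole breadth and open to the front. Its floor, 12 mm below the rail's top, is the release plate, same metal.
- corner_left: Left corner piece of the front rail, where the slide begins: y from 120 to 185 mm in the box's frame, whole breadth of the rail, fixed. Its frame is the same as case (origin at the centre of the box's underside).
- strip_left: Next piece of the front rail, flush with the corner: y from 75 to 120 mm in the box's frame, fixed. The slide from the corner to the notch passes over it in contact. Its frame is the same as case.
- plate (a joint): How far the release plate, the floor of the notch, is pressed down: 0 up (start, 12 mm below the rail's top), 0.008 m fully down. It slides stiffly (about 5 to 6 N all the way, no spring) and stays where it is left, so press it to the bottom.
- lid: The lid: metal frame 360 mm wide, 6 mm thick, clear pane; its front bar begins 10 mm behind the rail. Origin on its hinge at the rear of the box (x = 138 mm, 54.5 mm above the bench); x to the rear, z up when shut. Shut, its top is 60.5 mm above the bench; when the plate goes down its front bar rises about 11 mm (0.048 rad) and stays.
- spray: Bystander: amber bottle with white cap, 44 mm across, 150 mm tall, standing to the left of the box. Origin: centre of its underside.
- jar: Bystander: open glass jar, 68 mm across, 85 mm tall, standing to the right of the box. Origin: centre of its underside.
- brush: Bystander: wooden brush lying on the bench in front of the box, under 40 mm high. Origin: underside, its length along its x axis.

How it is judged (in metres and radians):
On the way, in this order (a step that is already met when the one before it is completed fails the run):
1. a fingertip rests on the left corner of the front edge (contact force between the fingers and corner_left above 0.3 N), for 0.1 s.
2. it has slid off the corner onto the next part of the edge, in contact (contact force between the fingers and strip_left above 0.2 N and contact force between the fingers and corner_left below 0.05 N), for 0.02 s.
3. the release plate in the notch is pressed down (value of joint plate above 0.0068 m), for 0.1 s.
At the end, for the whole second after the job is handed in: The release plate stays down (more than 6.8 of its 8 mm), the lid is ajar (more than 0.035 rad) and still, and every bystander is within 30 mm of where it was (value of joint plate above 0.0068 m and angle between lid's own z axis and vertical above 0.035 rad and angular speed of lid below 0.1 rad/s and distance of each of spray, jar, brush from where it was at the start of the episode below 0.03 m); the robot touches nothing.
It fails at once if the robot pushes or pries the lid (more than 4 N) (contact force between any of the fingers, the arm and lid above 4 N).
It fails at once if a bystander is shoved, lifted or carried (more than 30 mm) (distance of any of spray, jar, brush from where it was at the start of the episode above 0.03 m).
It also fails if it takes over 64 s, if anything falls off the work surface, if the arm or the gripper's body presses on something with over 40 N, if the wrist force passes 120 N, or if a joint passes its speed limit or range.

## Working session

There is one attempt and no reset: what is moved stays moved. The work goes in short steps, Python scripts to look and compute and a shell command to move; the robot and the scene stay as the last step left them, time stands still between calls to the robot, and variables do not carry over. Pictures are saved under pics/ and viewed, and the job is handed in when it is done.

```bash
ls; mkdir -p pics
python3 - <<'E'
from rig import bot
import cv2, numpy as np
np.set_printoptions(precision=4,suppress=True)
for n in ("scene","top"):
    c=bot.capture(n); cv2.imwrite(f"pics/{n}0.png",c["color"][:,:,::-1]); print(n,c["intrinsics"],c["pose"])
s=bot.read_state(); print(s)
E
```

```text
pics
scene [[434.7021   0.     285.6736]
 [  0.     434.7021 210.6746]
 [  0.       0.       1.    ]] [[-0.7144  0.4376 -0.5461  1.1908]
 [ 0.6998  0.453  -0.5524  0.6423]
 [ 0.0057 -0.7767 -0.6299  0.7696]
 [ 0.      0.      0.      1.    ]]
top [[458.9725   0.     280.4379]
 [  0.     458.9725 210.5069]
 [  0.       0.       1.    ]] [[-0.0262 -0.9818  0.1879  0.3976]
 [-0.9997  0.0263 -0.0019  0.0155]
 [-0.0031 -0.1879 -0.9822  1.0673]
 [ 0.      0.      0.      1.    ]]
{'time_s': 0.1, 'joint_positions': array([-87.5199,  30.2719,  82.1509,  -0.0001,  67.6895, -10.2288]), 'qvel': array([-0.0546, -0.1439, -0.208 , -0.1122, -0.0504, -0.0155]), 'tau': array([ -0.0001, -44.0986, -17.7151,   0.0635,   0.0534,  -0.    ]), 'position': array([ 0.1375, -0.609 ,  0.2327]), 'tcp_rot': array([[-0.0001,  0.22  , -0.9755],
       [ 0.002 , -0.9755, -0.22  ],
       [-1.    , -0.0019, -0.0003]]), 'force': array([-0.4264, -0.224 ,  0.1236]), 'moment': array([ 0.0039, -0.0084,  0.0164]), 'opening': 0.9968441536382402}
```

View pics/scene0.png

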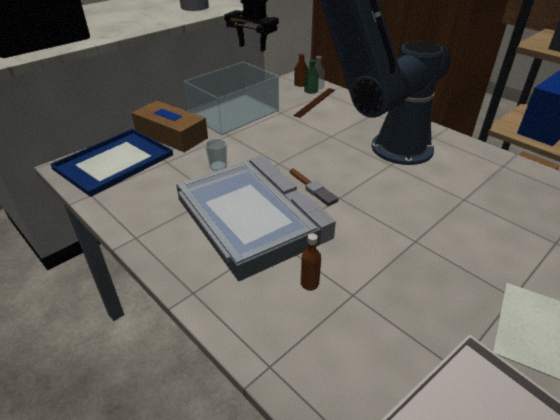

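View pics/top0.png

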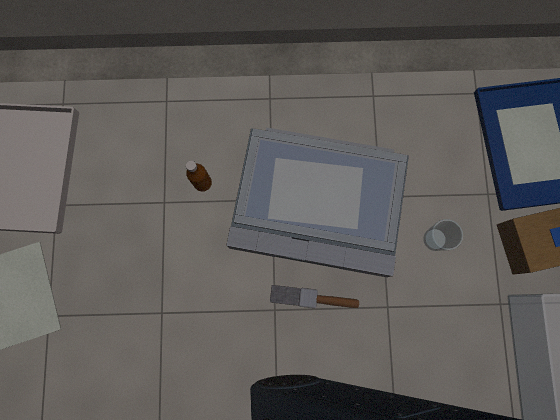

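Run:
```python
import cv2
t=cv2.imread("pics/top0.png")[215:315,215:415]; cv2.imwrite("pics/topz.png",cv2.convertScaleAbs(cv2.resize(t,None,fx=4,fy=4,interpolation=cv2.INTER_CUBIC),alpha=1.6))
t=cv2.imread("pics/scene0.png")[145:275,170:345]; cv2.imwrite("pics/scenez.png",cv2.convertScaleAbs(cv2.resize(t,None,fx=4,fy=4,interpolation=cv2.INTER_CUBIC),alpha=1.6))
```

```text
(no output)
```

View pics/topz.png

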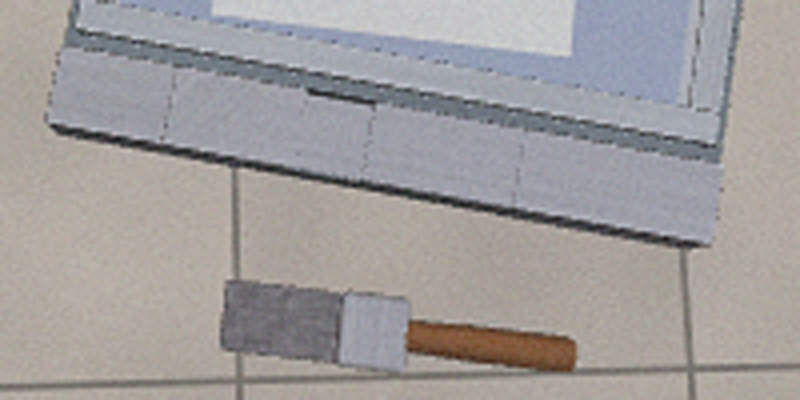

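View pics/scenez.png

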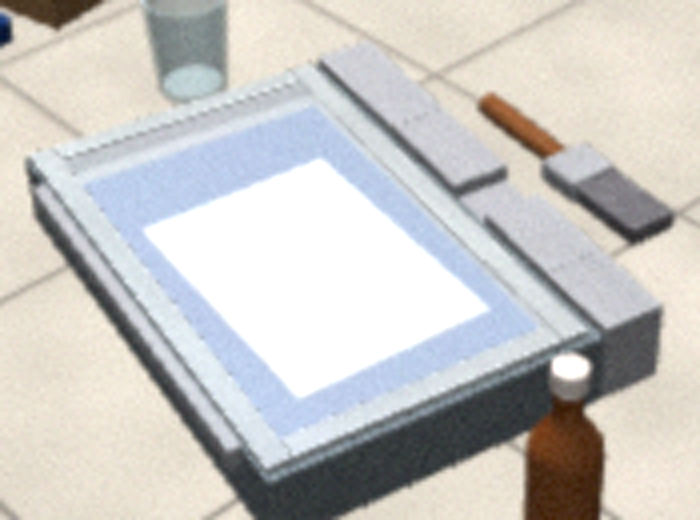

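```bash
cat > h.py <<'E'
import numpy as np
np.set_printoptions(precision=4,suppress=True)
K={"top":np.array([[458.9725,0,280.4379],[0,458.9725,210.5069],[0,0,1]]),"scene":np.array([[434.7021,0,285.6736],[0,434.7021,210.6746],[0,0,1]])}
from rig import bot
def ray(n,uv,z,P):
    d=P[:3,:3]@np.linalg.solve(K[n],[uv[0],uv[1],1]); o=P[:3,3]; return o+d*(z-o[2])/d[2]
E
python3 - <<'E'
from h import *
c={n:bot.capture(n)["pose"] for n in K}
def zt(u,v): return ((u+.5)/4-.5+215,(v+.5)/4-.5+215)
def zs(u,v): return ((u+.5)/4-.5+170,(v+.5)/4-.5+145)
T={k:ray("top",zt(*p),.06,c["top"]) for k,p in dict(FL=(51,123),FR=(711,243),BL=(65,46),BR=(722,163),s1F=(162,142),s1B=(174,66),NFr=(367,180),NBl=(308,90),NBr=(376,102),s2F=(517,205),s2B=(522,132)).items()}
S={k:ray("scene",zs(*p),.06,c["scene"]) for k,p in dict(FL=(660,310),BL=(604,336),FR=(364,42),BR=(320,64),NBl=(485,216),NFl=(530,193),NFr=(505,170),NBr=(460,188),s1F=(603,255),s1B=(555,272)).items()}
for k in T: print(k,T[k],S.get(k))
for D in(T,S):
    a=D["FL"]-D["FR"]; print(np.linalg.norm(a),np.linalg.norm(D["FL"]-D["BL"]))
    y=a/np.linalg.norm(a); xx=np.array([y[1],-y[0],0]); ang=np.degrees(np.arctan2(xx[1],xx[0]))
    m=(D["FL"]+D["FR"]+D["BL"]+D["BR"])/4; print("yaw",ang,"mid",m)
    for k in D: print(k,"x",(D[k]-m)@xx-.118,"y",(D[k]-m)@y)
E
```

```text
FL [0.5152 0.1325 0.06  ] [0.5191 0.1381 0.06  ]
FR [ 0.4402 -0.2259  0.06  ] [ 0.4412 -0.2272  0.06  ]
BL [0.5579 0.1245 0.06  ] [0.5627 0.1302 0.06  ]
BR [ 0.4835 -0.2351  0.06  ] [ 0.486  -0.2269  0.06  ]
s1F [0.5031 0.0715 0.06  ] [0.5037 0.0761 0.06  ]
s1B [0.5451 0.0642 0.06  ] [0.539  0.0664 0.06  ]
NFr [ 0.4793 -0.0403  0.06  ] [ 0.4825 -0.0345  0.06  ]
NBl [ 0.5297 -0.0096  0.06  ] [ 0.5296 -0.007   0.06  ]
NBr [ 0.5221 -0.0469  0.06  ] [ 0.5196 -0.0412  0.06  ]
s2F [ 0.4635 -0.1216  0.06  ] None
s2B [ 0.5034 -0.1265  0.06  ] None
0.3661921803072161 0.043442058788168064
yaw -11.817057774283903 mid [ 0.4992 -0.051   0.06  ]
FL x -0.1399046744518424 y 0.18288386945067106
FR x -0.1399046744518424 y -0.18330831085654506
BL x -0.09647300244460566 y 0.18383378439973624
BR x -0.09571764865170965 y -0.18340934299386225
s1F x -0.13926585995235913 y 0.1207329635649768
s1B x -0.0966698466972393 y 0.12217299776038984
NFr x -0.13966001428228997 y 0.006376642733942057
NBl x -0.09658902561557228 y 0.04680632013981083
NBr x -0.09645020388427426 y 0.008732675625911838
s2F x -0.13844081818167853 y -0.07645474295998674
s2B x -0.09846269533001364 y -0.0730249016097841
0.37350450962040826 0.044390632566884566
yaw -12.030865993004538 mid [ 0.5023 -0.0465  0.06  ]
FL x -0.14002863577533248 y 0.18400034372304455
BL x -0.0956588563600917 y 0.18536083419748017
FR x -0.14002863577533248 y -0.18950416589736366
BR x -0.09628387208924355 y -0.17985701202316112
NBl x -0.09948747881787054 y 0.04431838284022427
NFl x -0.1395788800135478 y 0.03890877617517196
NFr x -0.13980865670805057 y 0.007579941037910245
NBr x -0.10208728655528876 y 0.00878597658405832
s1F x -0.14210424662452675 y 0.12021302166142489
s1B x -0.10553462938419533 y 0.11803045705468744
```

Both views agree to a few mm. The box is yawed about -11.9°, the rail middle is near (0.501, -0.049), and the notch lies at y ≈ 8 to 46 mm in the box frame. The zooms show the notch as a step at scene-zoom (460–530, 170–216) and a dark back edge at top-zoom (308–376, 90–102). I'll close the gripper, rise, and head for a point above the left corner.

```bash
python3 -m inch '{"dp":[[-15,0,0],[-20,0,0],[-20,0,0],[-10,-6,-5],[0,-12,-11],[0,-20,-18],[0,-22,-20],[0,-22,-20],[0,-22,-20],[0,-22,-20],[0,-22,-20],[0,-22,-20],[0,-22,-20],[0,-22,-20],[0,-22,-20],[0,-22,-20],[0,-22,-20],[0,-22,-20]],"yaw":[0,0,0,0,0,0,0,0,0,0,0,0,0,0,0,0,0,0]}' 0; python3 -c "
from h import *
s=bot.read_state();print(s['position'],s['tcp_rot'],s['joint_positions'])"
```

```text
time_s: 1.7
position: [0.3384, -0.2525, 0.2983]
tcp_rot: [[-0.0, 0.22, -0.976], [0.001, -0.976, -0.22], [-1.0, -0.001, 0.0]]
force: [0.3, -0.1, -0.4]
opening: 0.004
[ 0.3384 -0.2525  0.2983] [[-0.0003  0.2198 -0.9755]
 [ 0.0007 -0.9755 -0.2198]
 [-1.     -0.0008  0.0001]] [-51.9815   9.2685 104.4054   0.014   66.3699  25.3162]
```

```bash
python3 -m inch '{"dp":[[0,-22,-20],[0,-22,-20],[0,-22,-20],[0,-22,-20],[0,-22,-20],[0,-22,-20],[0,-22,-20],[0,-22,-19],[0,-22,-19],[0,-22,-19],[0,-22,-18],[0,-22,-18],[0,-20,-16],[0,-13,-10],[0,-6,-4],[0,0,0]],"yaw":[0,0,0,0,0,0,0,0,0,0,0,0,0,0,0,0]}' ; python3 -m inch '{"dp":[[0,0,0],[0,0,0],[0,0,0],[0,0,0],[0,0,0],[0,0,0],[0,0,0],[0,0,0],[0,0,0],[0,0,0],[0,0,0],[0,0,0],[0,0,0]],"yaw":[-4,-5.4,-6,-6,-6,-6,-6,-6,-6,-6,-5,-3,0]}';python3 -c "
from h import *
s=bot.read_state();print(s['position'],s['tcp_rot'],s['joint_positions'])
e=np.array([.9785,-.2062,0]);y=np.array([.2062,.9785,0])
t=np.array([.528,.099,.1]);print('tool shift mm',s['tcp_rot'].T@(t-s['position'])*1e3)"
```

```text
time_s: 3.03
position: [0.5279, 0.1001, 0.2981]
tcp_rot: [[-0.001, 0.222, -0.975], [0.0, -0.975, -0.222], [-1.0, -0.0, 0.001]]
force: [-0.6, -0.3, -0.6]
opening: 0.008
time_s: 4.12
position: [0.5273, 0.0974, 0.2984]
tcp_rot: [[-0.001, 0.978, -0.207], [-0.001, -0.207, -0.978], [-1.0, -0.001, 0.001]]
force: [-1.2, 0.2, 0.1]
opening: 0.005
[0.5273 0.0974 0.2984] [[-0.0011  0.9784 -0.2066]
 [-0.0006 -0.2066 -0.9784]
 [-1.     -0.001   0.0008]] [-1.459  19.1384 90.1048 -0.0351 70.8195 10.4759]
tool shift mm [198.4168   0.5383  -1.8251]
```

Orientation is right: tool y is along box x, tool z is along -box y (the slide direction). Next I descend to just above the corner.

```bash
python3 -m inch '{"dp":[[10,0,0],[20,0,0],[25,0,0],[25,0,0],[25,0,0],[25,0,0],[25,0,0],[22,0,0],[15,0,-1],[8,0,-1],[4,0,0],[0,0,0],[0,0,0]],"yaw":[0,0,0,0,0,0,0,0,0,0,0,0,0]}'
python3 - <<'E'
from h import *
import cv2
s=bot.read_state();print(s['position'],s['force'])
a=bot.capture("top")["color"][:,:,::-1][195:325,205:415];b=bot.capture("scene")["color"][:,:,::-1][115:275,170:380]
f=lambda i:cv2.convertScaleAbs(cv2.resize(i,None,fx=3.7,fy=3.7,interpolation=cv2.INTER_CUBIC),alpha=1.6)
cv2.imwrite("pics/t1.png",f(a));cv2.imwrite("pics/s1.png",f(b))
E
```

```text
time_s: 5.2
position: [0.5291, 0.1005, 0.095]
tcp_rot: [[0.001, 0.978, -0.206], [-0.0, -0.206, -0.978], [-1.0, 0.001, -0.0]]
force: [-0.2, -0.5, 0.5]
opening: 0.006
[0.5291 0.1005 0.095 ] [-0.2078 -0.4877  0.5176]
```

View pics/t1.png

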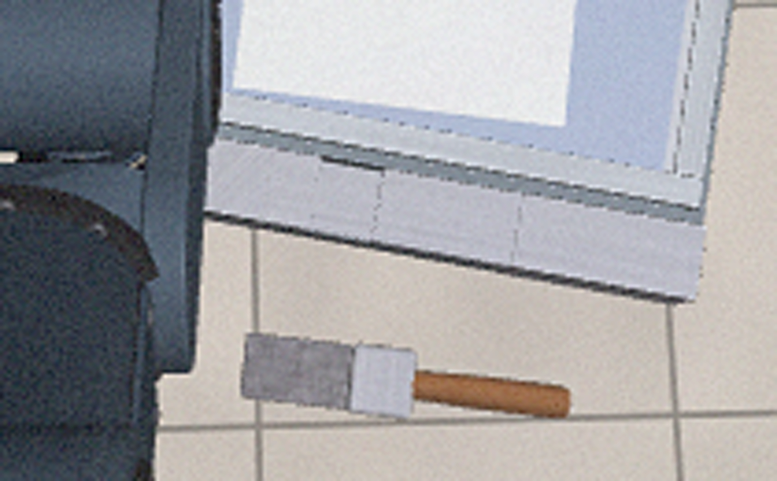

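View pics/s1.png

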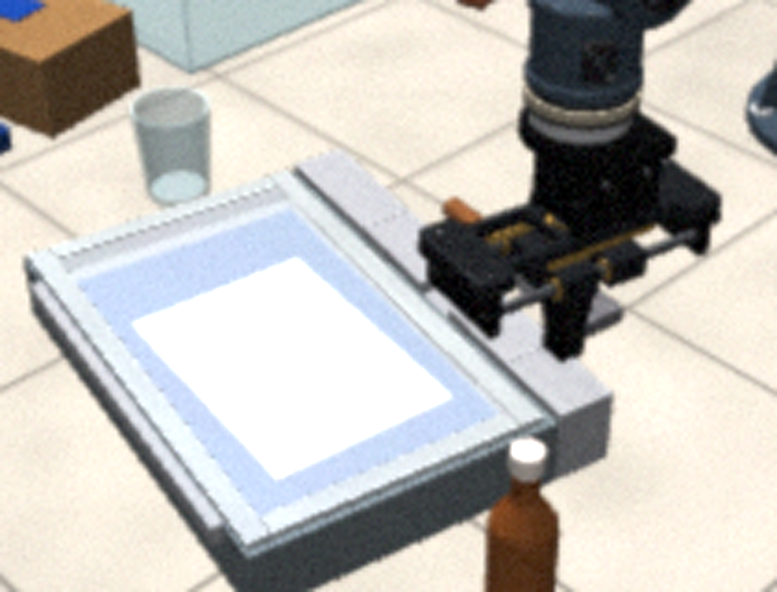

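The fingertip hangs over the corner piece, at scene-zoom (565, 350). The notch is still open at (400–470, 260–300), partly hidden by the hand. Now I lower it until it touches.

```bash
python3 -m inch '{"dp":[[6,0,0],[7,0,0],[5,0,0],[3,0,0],[0,0,0],[0,0,0]],"yaw":[0,0,0,0,0,0]}'; python3 -m inch '{"dp":[[1,0,0],[1,0,0],[0,0,0]],"yaw":[0,0,0]}';  python3 -m inch '{"dp":[[1,0,0],[0,0,0]],"yaw":[0,0]}'
```

```text
time_s: 5.8
position: [0.5285, 0.1006, 0.0731]
tcp_rot: [[-0.001, 0.979, -0.206], [0.0, -0.206, -0.979], [-1.0, -0.001, 0.0]]
force: [0.1, 0.1, 0.1]
opening: 0.007
time_s: 6.05
position: [0.529, 0.1006, 0.072]
tcp_rot: [[0.001, 0.979, -0.206], [-0.0, -0.206, -0.979], [-1.0, 0.001, -0.0]]
force: [-1.0, 0.4, 2.8]
opening: 0.006
time_s: 6.22
position: [0.529, 0.1006, 0.0719]
tcp_rot: [[0.001, 0.979, -0.206], [-0.0, -0.206, -0.979], [-1.0, 0.001, -0.0]]
force: [-1.8, 0.1, 9.4]
opening: 0.003
```

```bash
python3 -m inch '{"dp":[[-0.4,0,0],[0,0,1],[0,0,2],[0,0,3],[0,0,3],[0,0,3],[0,0,3],[0,0,3],[0,0,3],[0,0,3]],"yaw":[0,0,0,0,0,0,0,0,0,0]}'; python3 -m inch '{"dp":[[0,0,3],[0,0,3],[0,0,3],[0,0,3],[0,0,3],[0,0,3],[0,0,3],[0,0,3],[0,0,2],[0,0,1],[0,0,0],[0,0,0]],"yaw":[0,0,0,0,0,0,0,0,0,0,0,0]}'
```

```text
time_s: 7.05
position: [0.5252, 0.0779, 0.0719]
tcp_rot: [[0.004, 0.978, -0.207], [0.001, -0.207, -0.978], [-1.0, 0.003, -0.002]]
force: [1.6, 4.6, 4.6]
opening: 0.011
time_s: 8.05
position: [0.5195, 0.0512, 0.0719]
tcp_rot: [[0.003, 0.978, -0.207], [0.001, -0.207, -0.978], [-1.0, 0.003, -0.001]]
force: [0.3, 3.1, 6.6]
opening: 0.009
```

The fingertip is on the strip at y ≈ 102 mm, clear of the corner, pressing with about 6 N. I'll carry on toward the notch.

```bash
python3 -m inch '{"dp":[[0,0,1],[0,0,2],[0,0,3],[0,0,3],[0,0,3],[0,0,3],[0,0,3],[0,0,3],[0,0,3],[0,0,3],[0,0,3],[0,0,3],[0,0,3],[0,0,3],[0,0,3],[0,0,3],[0,0,3],[0,0,2],[0,0,0]],"yaw":[0,0,0,0,0,0,0,0,0,0,0,0,0,0,0,0,0,0,0]}'; python3 -m inch '{"dp":[[0,0,2],[0,0,2],[0,0,2],[0,0,0]],"yaw":[0,0,0,0]}'; python3 -m inch '{"dp":[[0,0,2],[0,0,2],[0,0,2],[0,0,0]],"yaw":[0,0,0,0]}'; python3 -m inch '{"dp":[[0,0,2],[0,0,2],[0,0,2],[0,0,0]],"yaw":[0,0,0,0]}'
```

```text
time_s: 9.63
position: [0.5083, 0.0017, 0.0714]
tcp_rot: [[0.001, 0.978, -0.207], [0.0, -0.207, -0.978], [-1.0, 0.001, -0.001]]
force: [0.5, 2.4, 6.7]
opening: 0.005
time_s: 9.97
position: [0.507, -0.0041, 0.0714]
tcp_rot: [[0.001, 0.978, -0.207], [0.0, -0.207, -0.978], [-1.0, 0.001, -0.001]]
force: [-0.4, 2.9, 5.0]
opening: 0.006
time_s: 10.3
position: [0.5057, -0.01, 0.0713]
tcp_rot: [[0.001, 0.978, -0.207], [0.0, -0.207, -0.978], [-1.0, 0.001, -0.001]]
force: [0.4, 2.5, 5.8]
opening: 0.005
time_s: 10.63
position: [0.5037, -0.0165, 0.0706]
tcp_rot: [[-0.001, 0.979, -0.206], [-0.0, -0.206, -0.979], [-1.0, -0.001, 0.001]]
force: [0.1, 0.1, 0.5]
opening: 0.009
```

It dropped: the force fell to about 0 at y ≈ 32 mm, which agrees with the measured notch. I'll centre it and go down to the plate.

```bash
python3 -m inch '{"dp":[[0,0,2],[0,0,2],[0,0,1],[0,0,0]],"yaw":[0,0,0,0]}'; python3 -m inch '{"dp":[[2,0,0],[3,0,0],[3,0,0],[1,0,0],[0,0,0]],"yaw":[0,0,0,0,0]}'; python3 -m inch '{"dp":[[1,0,0],[1,0,0],[1,0,0],[1,0,0],[0,0,0]],"yaw":[0,0,0,0,0]}'
```

```text
time_s: 10.97
position: [0.503, -0.0211, 0.0708]
tcp_rot: [[-0.0, 0.978, -0.206], [-0.0, -0.206, -0.978], [-1.0, -0.0, 0.0]]
force: [-0.1, -0.5, -0.5]
opening: 0.006
time_s: 11.38
position: [0.5028, -0.0206, 0.0615]
tcp_rot: [[-0.001, 0.979, -0.206], [0.0, -0.206, -0.979], [-1.0, -0.001, -0.0]]
force: [0.1, -1.0, -0.1]
opening: 0.007
time_s: 11.8
position: [0.5032, -0.0207, 0.0581]
tcp_rot: [[0.0, 0.979, -0.206], [-0.0, -0.206, -0.979], [-1.0, 0.0, -0.0]]
force: [-0.0, 0.1, 2.5]
opening: 0.004
```

```bash
python3 -m inch '{"dp":[[1,0,0],[1,0,0],[1,0,0],[1,0,0],[1,0,0],[0,0,0]],"yaw":[0,0,0,0,0,0]}'; python3 -m inch '{"dp":[[1,0,0],[1,0,0],[1,0,0],[0,0,0]],"yaw":[0,0,0,0]}'; python3 -m inch '{"dp":[[0.7,0,0],[0.5,0,0],[0.5,0,0],[0,0,0]],"yaw":[0,0,0,0]}'
```

```text
time_s: 12.3
position: [0.5032, -0.0207, 0.0528]
tcp_rot: [[0.0, 0.979, -0.206], [0.0, -0.206, -0.979], [-1.0, 0.0, -0.0]]
force: [0.3, 1.3, 1.4]
opening: 0.007
time_s: 12.63
position: [0.5032, -0.0207, 0.0512]
tcp_rot: [[0.001, 0.979, -0.206], [-0.0, -0.206, -0.979], [-1.0, 0.001, 0.0]]
force: [-2.3, 0.3, 14.1]
opening: 0.004
time_s: 12.97
position: [0.5032, -0.0207, 0.051]
tcp_rot: [[0.001, 0.979, -0.206], [-0.0, -0.206, -0.979], [-1.0, 0.001, 0.0]]
force: [-4.4, 0.6, 29.1]
opening: 0.003
```

The plate is bottomed: force climbs to 29 N with no further travel, and z = 0.051 as expected. I'll retract straight up and check.

```bash
python3 -m inch '{"dp":[[0,0,0],[0,0,0],[-1,0,0],[-2,0,0],[-4,0,0],[-8,0,0],[-12,0,0],[-20,0,0],[-25,0,0],[-25,0,0],[-25,0,0],[-25,0,0],[-20,0,0],[-10,0,0],[0,0,0]],"yaw":[0,0,0,0,0,0,0,0,0,0,0,0,0,0,0]}'; python3 -m inch '{"dp":[[0,-10,0],[0,-15,0],[0,-20,0],[0,-20,0],[0,-20,0],[0,-15,0],[0,-8,0],[0,0,0],[0,0,0],[0,0,0]],"yaw":[0,0,0,0,0,0,0,0,0,0]}'
python3 - <<'E'
from h import *
import cv2
s=bot.read_state();print(s['position'],s['force'])
a=bot.capture("top")["color"][:,:,::-1];b=bot.capture("scene")["color"][:,:,::-1]
cv2.imwrite("pics/t2.png",a);f=lambda i:cv2.convertScaleAbs(cv2.resize(i,None,fx=3.7,fy=3.7,interpolation=cv2.INTER_CUBIC),alpha=1.6)
cv2.imwrite("pics/s2.png",f(b[145:300,170:380]))
E
```

```text
time_s: 14.22
position: [0.5047, -0.0211, 0.2278]
tcp_rot: [[0.005, 0.979, -0.206], [-0.001, -0.206, -0.979], [-1.0, 0.006, 0.0]]
force: [1.1, -1.0, -1.7]
opening: 0.007
time_s: 15.05
position: [0.3985, 0.0012, 0.2252]
tcp_rot: [[0.001, 0.979, -0.206], [-0.0, -0.206, -0.979], [-1.0, 0.001, 0.0]]
force: [-0.0, -0.2, 0.2]
opening: 0.003
[0.3985 0.0012 0.2252] [-0.0061 -0.1937  0.1788]
```

View pics/s2.png

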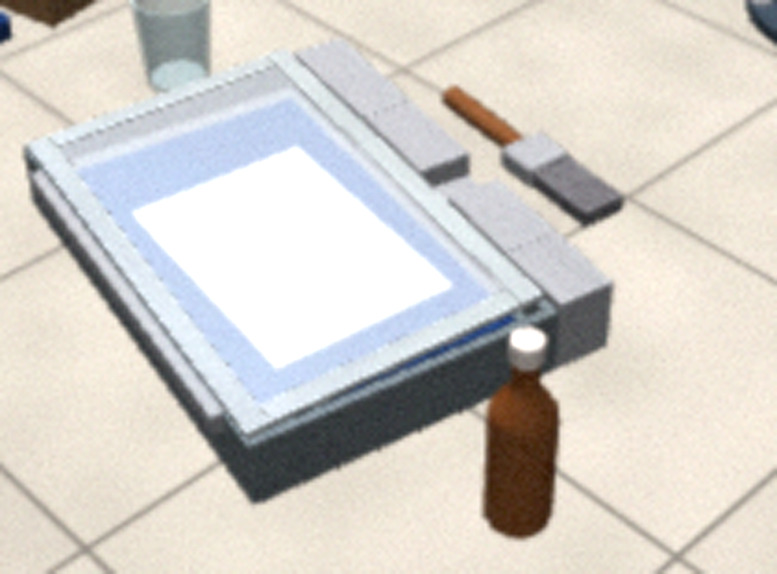

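View pics/t2.png

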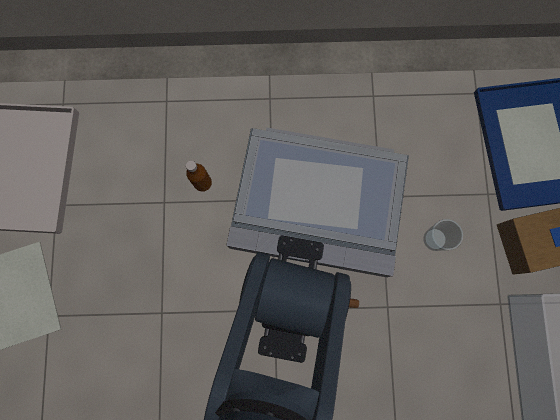

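The scene zoom shows the lid ajar, with a blue gap along its side from (370, 370) to (520, 315), and a deeper notch near (445, 175). In the top view the bottle (199, 176) and jar (443, 236) are where they were. The brush is mostly under the arm, but its handle end (357, 303) hasn't moved. The hand is clear of everything.

```bash
python3 -c "
from rig import bot
print(bot.hand_in())"
```

```text
the job is handed in; nothing more can be done
None
```

The lid popped ajar and stayed so, and I handed the job in at about 15 s of the 64 s allowed; the hand-in reports no verdict.

- **Slide:** I rested the closed fingertip on the left corner with a peak of about 9 N. I then slid it over the next strip at about 5–7 N until it dropped into the notch, at y ≈ 32 mm in the box's frame.
- **Press:** I centred on the notch at about y = 27 mm and pressed the plate down. The force rose to 29 N with no further travel and the TCP at z = 0.051 m, which matches the full 8 mm.
- **Last checks:** After I took the hand away, the scene picture showed the lid ajar and the notch deeper. The bottle, jar and brush looked unmoved, and the wrist force was about 0 N. I judged the plate depth from height and force, and the lid from the picture, without measuring its angle. No check failed or disagreed.

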